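# Put up the drop-side parts tray on the cobbler's bench

## Task

Put up the grey drop-side tray on the bench: swing its left and right walls up first, in either order, and the front wall (towards the robot) last, pressing each one until it clicks past its spring catches and stays fully upright by itself. Leave the glass, the jar and the hammer where they are.

Things in the scene. Friction and masses are not known exactly. Their poses are not given: they have to be found in the camera images.
- tray: Grey plastic tray, about 190 x 210 mm, on a plywood riser 60 mm high (150 x 170 mm), fixed to the bench. Origin on the bench under its centre; x points from the front wall to the back wall (away from the robot), y to the left wall, z up. Floor 66 mm above the bench. Fixed: back wall at x = 80 mm and four posts 16 mm square at (+-86, +-96) mm, tops at z = 137 mm. The other three walls are hinged
- hinge_left (a point): middle of the left wall's hinge line, at y = 90 mm, z = 63 mm on the tray, along the tray's x. The wall is a plain panel 154 mm long, 6 mm thick, reaching 71 mm from this line, which lies midway through its thickness; at the start it is folded outwards and overhangs the riser. Axes are the tray's
- wall_left (a joint): angle of the left wall in rad: 0 level and folded outwards, 1.57 upright; negative hangs below level. The hinge is a little stiff and springy: a wall not clicked home swings part of the way down again
- wall_left_edge (a point): middle of the left wall's free edge, 70 mm from its hinge line, mid-thickness
- hinge_right (a point): middle of the right wall's hinge line, at y = -90 mm, z = 63 mm on the tray, along the tray's x. The wall is a plain panel 154 mm long, 6 mm thick, reaching 71 mm from this line, which lies midway through its thickness; at the start it is folded outwards and overhangs the riser. Axes are the tray's
- wall_right (a joint): angle of the right wall in rad: 0 level and folded outwards, 1.57 upright; negative hangs below level. The hinge is a little stiff and springy: a wall not clicked home swings part of the way down again
- wall_right_edge (a point): middle of the right wall's free edge, 70 mm from its hinge line, mid-thickness
- hinge_front (a point): middle of the front wall's hinge line, at x = -80 mm, z = 63 mm on the tray, along the tray's y. The wall is a plain panel 174 mm long, 6 mm thick, reaching 71 mm from this line, which lies midway through its thickness; at the start it is folded outwards and overhangs the riser. Axes are the tray's
- wall_front (a joint): angle of the front wall in rad: 0 level and folded outwards, 1.57 upright; negative hangs below level. The hinge is a little stiff and springy: a wall not clicked home swings part of the way down again
- wall_front_edge (a point): middle of the front wall's free edge, 70 mm from its hinge line, mid-thickness
- catch (a point): one of the six alike round-nosed spring catches, this one in the front left post at the front wall's end; every wall has one at each end, 58 mm above its hinge line. They resist from about 15 degrees before upright with some 10 N near the top of the wall, which can stick there, leaning; it clicks past them in its last 4 degrees and rests on a stop at upright
- glass: drinking glass, 68 mm across, 85 mm high, standing behind the tray; origin at the centre of its foot. Leave it alone
- jar: white jar with a black lid, 60 mm across, 55 mm high, standing behind the tray; origin at the centre of its foot. Leave it alone
- hammer: hammer 240 mm long lying on the bench beside the tray; origin below its middle, x from handle to head. Leave it alone

How it is judged (in metres and radians):
On the way, in this order (a step that is already met when the one before it is completed fails the run):
1. the left and right walls are up and clicked home (value of joint each of wall_left, wall_right above 1.52 rad), for 0.2 s.
2. then the front wall is up and clicked home (value of joint wall_front above 1.52 rad), for 0.2 s.
At the end, for the whole second after the job is handed in: the left, right and front walls all stand clicked home within 3 degrees of upright (joints above 1.52 rad) with nothing holding them; glass, jar and hammer are within 30 mm of where they began (all of step 1 and value of joint wall_front above 1.52 rad and distance of each of glass, jar, hammer from where it was at the start of the episode below 0.03 m); the robot touches nothing.
It fails at once if the glass, the jar or the hammer is shifted by more than 30 mm (distance of any of glass, jar, hammer from where it was at the start of the episode above 0.03 m).
It fails at once if the glass or the jar is tipped (angle between any of glass, jar's own z axis and vertical above 0.5 rad).
It also fails if it takes over 53 s, if anything falls off the work surface, if the arm or the gripper's body presses on something with over 40 N, if the wrist force passes 120 N, or if a joint passes its speed limit or range.

## Robot

A 6-joint arm with a two-finger parallel gripper is mounted at the origin on the work surface. World frame = base frame: x ahead of the robot, y to its left, z up, the work surface at z = 0. Lengths are in m, angles in degrees, forces in N, time in s.
With the tool pointing down it reaches from about 0.425 to 1.125 m from the base axis. Payload 14.9 kg.
Tool frame: the origin (TCP) lies between the finger pads; the fingertips stand 22 mm ahead of it and the grasp point (between the pads) lies 3 mm ahead of it; z points along the fingers, y is the line along which they close (so a half turn about z gives the same grasp; the last joint's range is limited). The gripper opens to 91 mm and grips with 3 to 60 N. Pads are 32 mm wide; open, the fingers measure 118 mm over their backs; the gripper's body (76 mm by 178 mm) begins 60 mm behind the grasp point.
Start: joints at [-78.627, 21.709, 99.362, -0, 58.929, -1.908], TCP at [0.161, -0.681, 0.236] pointing down, gripper open.
Joint ranges: [-158.91, 158.91], [-42.39, 125.64], [0.06, 152.35], [-60.88, 240.88], [17.5, 164.5], [-176.32, 176.32]. Speed limits (degrees/s): [108.29, 108.29, 136.94, 180, 180, 180].

## Interface

Orientations are given as a 3x3 rotation matrix whose columns are the frame's x, y, z axes.
In Python, from workcell import telemetry, optics, workorder gives the robot as it stands.
- The arm moves only by the tool drive_tool, never from a script. Its argument "deltas" is one flat list of numbers, 7 for each row, row after row: the turn, a rotation vector about the tool's x, y, z in rad, then the shift along the tool's x, y, z in m, then the closure, from -1 (fully open) to 1 (shut). In form: [ax, ay, az, tx, ty, tz, claw, ax, ay, az, tx, ty, tz, claw, ...]. A call has 1 to 20 rows; each row is the pose to reach, as a shift and turn from the pose commanded when the call began, along the tool's axes at that moment; what a row does not reach only later rows make up. A row lasts 1/12 s, in which the tool goes at most 41.7 mm and 7.16 degrees, less where a joint would pass 70% of its speed; a pose out of reach is approached as far as the arm can. A call with a gripper value outside its range is refused whole. The fingers move at their own pace and stop on an object; "newtons" is the grip in N (left out, the last holds). Time passes only in rows, so rows that repeat a pose let the fingers close. It gives the time, the measured TCP pose, the force, the opening and the grip force at its end, in the units of the state.
- telemetry.get_state(): the state, without advancing time (a new reading comes with each control period).
- optics.grab_frame(name): name is "scene" or "side" or "wrist"; returns a dict with "img" (420x560x3 uint8, red, green, blue), "fx", "fy", "cx", "cy" (pixels), "R" (3x3) and "t" (3): a world point X has camera coordinates R X + t. Camera axes: x right, y down, z forward; pixel columns grow to the right and rows downward; lengths in m; the calibration is good to about 2 mm. The wrist camera is an equidistant fisheye: a pixel r from the principal point sees the ray r / f radians off the axis. A picture is of the moment at which its call begins. There is no depth.
- workorder.finish_job(): hands the job in; it is judged then, once.
The state is a dict: "time": time; "qpos": joint angles; "dq": joint speeds; "joint_torque": joint torques, N m; "ee_pos": TCP position; "orientation": TCP orientation; "contact_force": force on the tool from outside, world axes, zero at the start; "torque": the same for the moment, N m; "grip_width": opening from 0.0 (shut) to 1.0 (fully open); "grip_force": force on a finger pad.
Only numpy, scipy, OpenCV 4.12 (cv2) and the standard library are available. Lean on these libraries where they do the work, as an engineer would, in place of code of your own. Each camera call takes 0.05 s, during which the arm holds its last target. There are 200 camera calls.

## Working session

There is one attempt and no reset: what is moved stays moved. The work goes in short steps, Python scripts to look and compute and a tool call to move; the robot and the scene stay as the last step left them, time stands still between calls to the robot, and variables do not carry over. Pictures are saved under pics/ and viewed, at most 10 in all, crops included, and the job is handed in when it is done.

Besides the shell and the picture viewer there is one more tool, called as a command line: name --argument value ..., lists and objects as JSON in quotes. drive_tool: Moves the arm, as the interface text tells. Its arguments: {"type":"object","properties":{"deltas":{"type":"array"},"newtons":{"type":"number"}},"required":["deltas"]}

```bash
mkdir -p pics
python3 - <<'E'
from workcell import telemetry, optics
import cv2,pickle
d={}
for n in("scene","side"):
    f=optics.grab_frame(n);d[n]=f
    cv2.imwrite(f"pics/{n}0.png",cv2.resize(f["img"][:,:,::-1],(784,588),interpolation=cv2.INTER_CUBIC))
    print(n,f["fx"],f["cx"],f["cy"],f["R"],f["t"])
pickle.dump(d,open("f.pkl","wb"))
s=telemetry.get_state();print(s["time"],s["ee_pos"],s["orientation"])
E
```

```text
scene 488.43949531847414 277.4303644615556 210.6095784070642 [[ 0.82329117  0.56746957  0.01303578]
 [ 0.36629262 -0.51359722 -0.77591727]
 [-0.4336143   0.64358075 -0.63069997]] [-0.46930511 -0.1367606   1.30789844]
side 436.8171266504469 290.4212685179421 208.30638704917897 [[ 9.76641351e-01 -2.14874206e-01 -8.64320883e-04]
 [-1.07276223e-01 -4.84096297e-01 -8.68413834e-01]
 [ 1.86181318e-01  8.48221581e-01 -4.95839355e-01]] [-0.57932947  0.12334004  0.72686251]
0.1 [ 0.16074134 -0.68094279  0.23535872] [[ 9.73252313e-01  2.29738771e-01 -1.82171283e-04]
 [ 2.29738837e-01 -9.73251815e-01  9.85598428e-04]
 [ 4.91316392e-05 -1.00108777e-03 -9.99999498e-01]]
```

View pics/scene0.png

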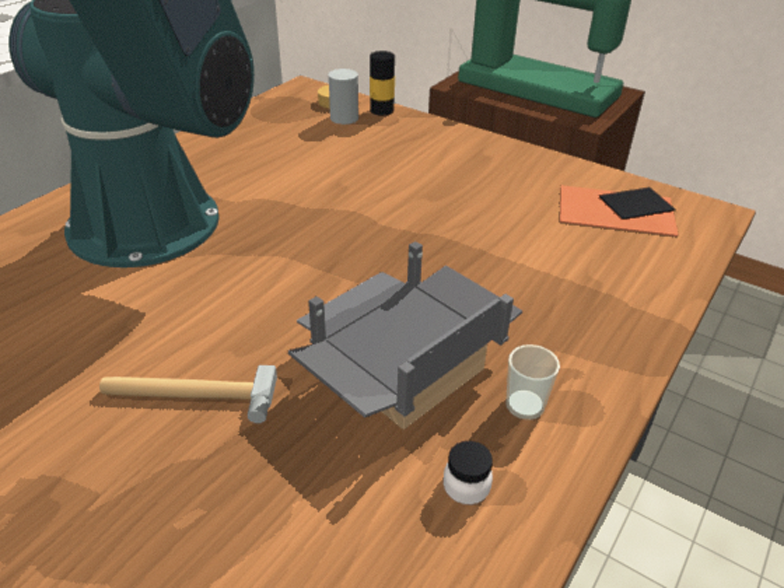

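View pics/side0.png

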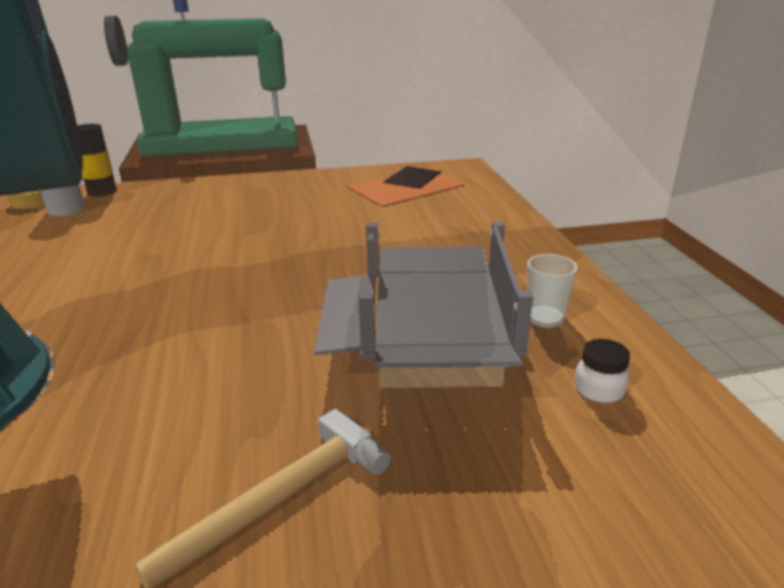

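Scene view (784x588): post tops are front-left (415,246), front-right (317,302), back-right (405,366) and back-left (506,300). In the side view they are (372,230), (368,282), (517,298) and (497,228). The hammer head is near the tray's front-right corner, and the glass and jar are behind the tray. Next I'll fit the pose and overlay it.

```bash
cat > h.py <<'E'
import numpy as np,cv2,pickle
def proj(f,X):
    X=np.atleast_2d(X)@np.array(f["R"]).T+f["t"]
    return np.c_[f["fx"]*X[:,0]/X[:,2]+f["cx"],f["fy"]*X[:,1]/X[:,2]+f["cy"]]
def T(p,X):
    c,s=np.cos(p[2]),np.sin(p[2]);X=np.atleast_2d(X)
    return np.c_[p[0]+c*X[:,0]-s*X[:,1],p[1]+s*X[:,0]+c*X[:,1],X[:,2]]
def wall(w,a,r=.07):
    o=r*np.cos(a);z=.063+r*np.sin(a)
    if w=="front":return np.array([[-.08-o,.087,z],[-.08-o,-.087,z]])
    s=1 if w=="left" else -1
    return np.array([[.077,s*(.09+o),z],[-.077,s*(.09+o),z]])
def ray(f,uv,z):
    R=np.array(f["R"]);C=-R.T@f["t"];d=R.T@np.array([(uv[0]-f["cx"])/f["fx"],(uv[1]-f["cy"])/f["fy"],1])
    return C+d*(z-C[2])/d[2]
E
cat > fit.py <<'E'
from h import *
from scipy.optimize import least_squares
d=pickle.load(open("f.pkl","rb"))
P=np.array([[-.086,.096,.137],[-.086,-.096,.137],[.086,-.096,.137],[.086,.096,.137]])
O={"scene":np.array([[415,246],[317,302],[405,366],[506,300]])/1.4,"side":np.array([[372,230],[368,282],[517,298],[497,228]])/1.4}
r=least_squares(lambda p:np.concatenate([(proj(d[n],T(p,P))-O[n]).ravel() for n in O]),[.7,-.2,0])
p=r.x;print(p,np.degrees(p[2]),r.fun.round(1));np.save("p.npy",p)
ims=[]
for n,(x,y,w,h) in {"scene":(190,150,200,160),"side":(210,140,190,160)}.items():
    k=4;im=cv2.resize(d[n]["img"][y:y+h,x:x+w,::-1],None,fx=k,fy=k,interpolation=cv2.INTER_CUBIC)
    L=lambda X,c,cl=True:cv2.polylines(im,[((proj(d[n],T(p,X))-[x,y]+.5)*k).astype(int)],cl,c,1)
    L(P,(0,0,255))
    for q in P: L(q+np.array([[8,8,0],[8,-8,0],[-8,-8,0],[-8,8,0]])/1000,(0,255,255))
    for wn in("left","right","front"):
        for a,c in((0,(0,255,0)),(-.3,(255,255,0)),(.3,(255,0,255))):L(np.r_[wall(wn,0,0),wall(wn,a,.071)[::-1]],c)
    cv2.imwrite(f"pics/ov_{n}.png",im[:600,:800])
print("hammer",ray(d["side"],np.array([340,420])/1.4,.02),ray(d["side"],np.array([375,455])/1.4,.02),ray(d["side"],np.array([150,570])/1.4,.015))
print("glass",ray(d["side"],np.array([546,317])/1.4,0),"jar",ray(d["side"],np.array([602,385])/1.4,0))
E
python3 fit.py
```

```text
[ 0.62725903 -0.03428458 -0.21983223] -12.595458822367288 [ 0.7 -1.5 -1.5 -2.8 -1.5 -0.6 -0.9 -1.5  0.9 -5.4 -2.6  7.7  4.3 -3.7
  2.2 -4. ]
hammer [ 0.48148911 -0.17366834  0.02      ] [ 0.50946649 -0.23294121  0.02      ] [ 0.30545954 -0.3169608   0.015     ]
glass [0.79863412 0.00258356 0.        ] jar [ 8.01647181e-01 -1.57143030e-01 -5.55111512e-17]
```

View pics/ov_side.png

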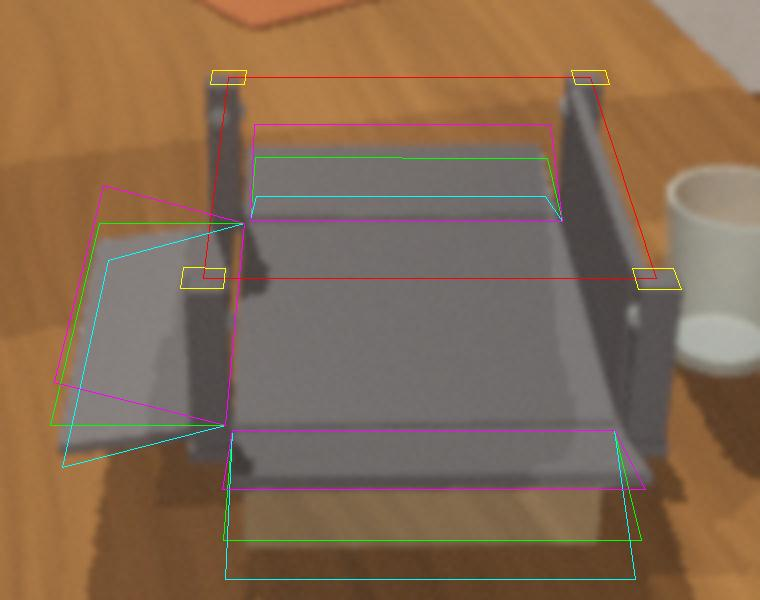

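View pics/ov_scene.png

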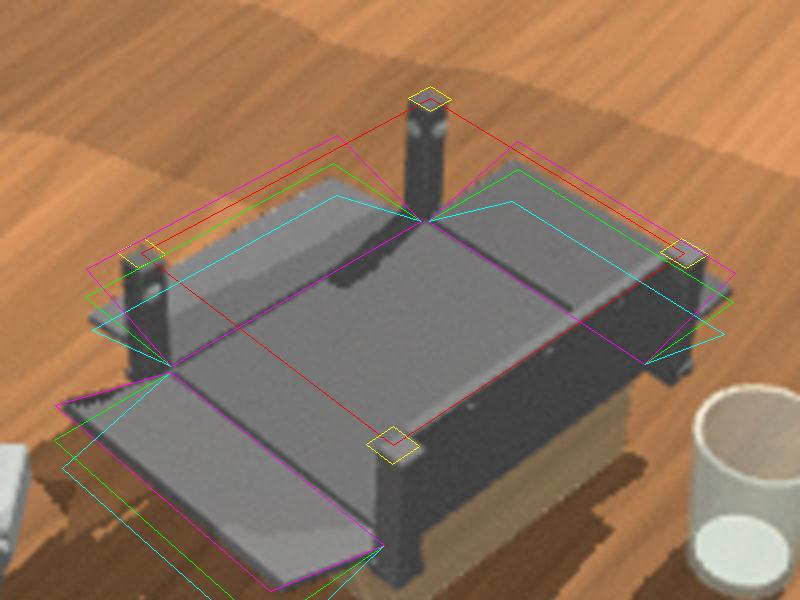

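The overlay confirms the pose to a few mm. The right wall sits at about +0.3 rad, the left at about +0.1 and the front near level. The hammer head is outside the tray's front-right corner.

The plan is to use closed fingers tilted 20°, hooking each edge from outside and sweeping it up and in. First I'll refit and compute the approach deltas.

```bash
sed -i 's|^O=.*|O={"scene":np.array([[427,99],[145,254],[398,447],[684,252]])/4+[190,150]-.5,"side":np.array([[224,81],[206,279],[655,280],[586,81]])/4+[210,140]-.5}|' fit.py; python3 fit.py
cat > plan.py <<'E'
from h import *
from workcell import telemetry
from scipy.spatial.transform import Rotation as Ro
p=np.load("p.npy")
def pose(w,th,o,z,lat):
    c,s=np.cos(p[2]),np.sin(p[2]);tx=np.array([c,s,0]);ty=np.array([-s,c,0]);Z=np.array([0,0,1.])
    out,e,h={"right":(-ty,tx,.09),"left":(ty,tx,.09),"front":(-tx,ty,.08)}[w]
    t=np.radians(th);zz=-np.cos(t)*Z-np.sin(t)*out;n=-np.cos(t)*out+np.sin(t)*Z
    C=np.array([p[0],p[1],0])+out*(h+o)+e*lat+Z*z
    return np.c_[np.cross(e,zz),e,zz],C-.022*zz-.016*n
def run(w,pts,th=20,lat=0):
    s=telemetry.get_state();R0=np.array(s["orientation"]);p0=np.array(s["ee_pos"])
    print("q",np.round(s["qpos"],1),"t",s["time"],"tcp",p0.round(4))
    for q in pts:
        o,z=q[:2];R,P=pose(w,q[2] if len(q)>2 else th,o/1e3,z/1e3,lat)
        print(q,Ro.from_matrix(R0.T@R).as_rotvec().round(3),(R0.T@(P-p0)).round(4),P.round(3))
E
python3 -c "
from plan import *
run('right',[(100,200)],lat=.02)"
```

```text
[ 0.62696121 -0.03408898 -0.20831824] -11.935755810994511 [ 0.1 -0.2 -0.9  0.3 -0.5 -0.5 -0.2 -0.3  0.4 -0.7 -0.2  0.1  0.7 -0.7
  0.4 -1.1]
hammer [ 0.48148911 -0.17366834  0.02      ] [ 0.50946649 -0.23294121  0.02      ] [ 0.30545954 -0.3169608   0.015     ]
glass [0.79863412 0.00258356 0.        ] jar [ 8.01647181e-01 -1.57143030e-01 -5.55111512e-17]
q [-78.6  21.7  99.4   0.   58.9  -1.9] t 0.1 tcp [ 0.1607 -0.6809  0.2354]
(100, 200) [ 0.196  0.31  -1.119] [ 0.5299 -0.3216  0.0205] [ 0.603 -0.246  0.215]
```

drive_tool --deltas '[0.196,0.31,-1.119,0.53,-0.3216,0.0205,1,0.196,0.31,-1.119,0.53,-0.3216,0.0205,1,0.196,0.31,-1.119,0.53,-0.3216,0.0205,1,0.196,0.31,-1.119,0.53,-0.3216,0.0205,1,0.196,0.31,-1.119,0.53,-0.3216,0.0205,1,0.196,0.31,-1.119,0.53,-0.3216,0.0205,1,0.196,0.31,-1.119,0.53,-0.3216,0.0205,1,0.196,0.31,-1.119,0.53,-0.3216,0.0205,1,0.196,0.31,-1.119,0.53,-0.3216,0.0205,1,0.196,0.31,-1.119,0.53,-0.3216,0.0205,1,0.196,0.31,-1.119,0.53,-0.3216,0.0205,1,0.196,0.31,-1.119,0.53,-0.3216,0.0205,1,0.196,0.31,-1.119,0.53,-0.3216,0.0205,1,0.196,0.31,-1.119,0.53,-0.3216,0.0205,1,0.196,0.31,-1.119,0.53,-0.3216,0.0205,1,0.196,0.31,-1.119,0.53,-0.3216,0.0205,1,0.196,0.31,-1.119,0.53,-0.3216,0.0205,1,0.196,0.31,-1.119,0.53,-0.3216,0.0205,1,0.196,0.31,-1.119,0.53,-0.3216,0.0205,1,0.196,0.31,-1.119,0.53,-0.3216,0.0205,1]' --newtons 20

```text
time: 1.77
ee_pos: [0.6021, -0.2475, 0.2154]
orientation: [[0.195, 0.978, 0.071], [0.92, -0.208, 0.333], [0.341, 0.0, -0.94]]
contact_force: [0.1, -0.1, 0.1]
grip_width: 0.005
grip_force: 0.0
```

```bash
python3 -c "
from plan import *
run('right',[(100,200),(95,45),(62,45),(54,63),(40,85),(24,100),(10,110),(0,112),(-6,112)],lat=.02)"
```

```text
q [-31.4  21.5 103.8  21.1  63.1 -30.4] t 1.7667 tcp [ 0.6021 -0.2475  0.2154]
(100, 200) [ 0.001  0.001 -0.001] [0.0012 0.0002 0.0007] [ 0.603 -0.246  0.215]
(95, 45) [ 0.001  0.001 -0.001] [-4.690e-02  1.000e-04  1.481e-01] [ 0.604 -0.241  0.06 ]
(62, 45) [ 0.001  0.001 -0.001] [-1.590e-02  1.000e-04  1.594e-01] [ 0.61  -0.209  0.06 ]
(54, 63) [ 0.001  0.001 -0.001] [-2.200e-03  1.000e-04  1.452e-01] [ 0.612 -0.201  0.078]
(40, 85) [ 0.001  0.001 -0.001] [1.840e-02 1.000e-04 1.292e-01] [ 0.615 -0.187  0.1  ]
(24, 100) [ 0.001  0.001 -0.001] [3.860e-02 1.000e-04 1.206e-01] [ 0.618 -0.172  0.115]
(10, 110) [ 0.001  0.001 -0.001] [5.52e-02 1.00e-04 1.16e-01] [ 0.621 -0.158  0.125]
(0, 112) [ 0.001  0.001 -0.001] [6.520e-02 1.000e-04 1.175e-01] [ 0.623 -0.148  0.127]
(-6, 112) [ 0.001  0.001 -0.001] [0.0709 0.     0.1195] [ 0.624 -0.142  0.127]
```

drive_tool --deltas '[0,0,0,-0.016,0,0.05,1,0,0,0,-0.031,0,0.1,1,0,0,0,-0.047,0,0.148,1,0,0,0,-0.047,0,0.148,1,0,0,0,-0.032,0,0.154,1,0,0,0,-0.024,0,0.157,1,0,0,0,-0.016,0,0.159,1,0,0,0,-0.009,0,0.152,1,0,0,0,-0.002,0,0.145,1,0,0,0,0.005,0,0.14,1,0,0,0,0.012,0,0.134,1,0,0,0,0.018,0,0.129,1,0,0,0,0.028,0,0.125,1,0,0,0,0.039,0,0.121,1,0,0,0,0.047,0,0.118,1,0,0,0,0.055,0,0.116,1,0,0,0,0.06,0,0.117,1,0,0,0,0.06,0,0.117,1]'

```text
time: 3.27
ee_pos: [0.6229, -0.152, 0.1263]
orientation: [[0.193, 0.979, 0.071], [0.921, -0.206, 0.332], [0.34, 0.001, -0.941]]
contact_force: [-3.1, -6.1, 3.2]
grip_width: 0.007
grip_force: 3.5
```

Run:
```python
from plan import *
from workcell import optics
run('right',[(5,111),(0,112),(-4,112),(-8,112)],lat=.02)
a=[optics.grab_frame(n)["img"][130:330,160:410,::-1] for n in("scene","side")]
cv2.imwrite("pics/r1.png",cv2.resize(np.vstack(a),None,fx=1.5,fy=1.5))
cv2.imwrite("pics/r1.png",cv2.resize(np.hstack(a),None,fx=1.6,fy=1.6,interpolation=cv2.INTER_CUBIC))
```

```text
q [-23.2  26.6 107.9  24.9  52.3 -27.9] t 3.2667 tcp [ 0.6229 -0.152   0.1263]
(5, 111) [0.001 0.003 0.002] [-0.0013 -0.0004 -0.0003] [ 0.622 -0.153  0.126]
(0, 112) [0.001 0.003 0.002] [ 0.0037 -0.0004  0.0004] [ 0.623 -0.148  0.127]
(-4, 112) [0.001 0.003 0.002] [ 0.0075 -0.0004  0.0018] [ 0.624 -0.144  0.127]
(-8, 112) [0.001 0.003 0.002] [ 0.0112 -0.0004  0.0031] [ 0.625 -0.141  0.127]
```

View pics/r1.png

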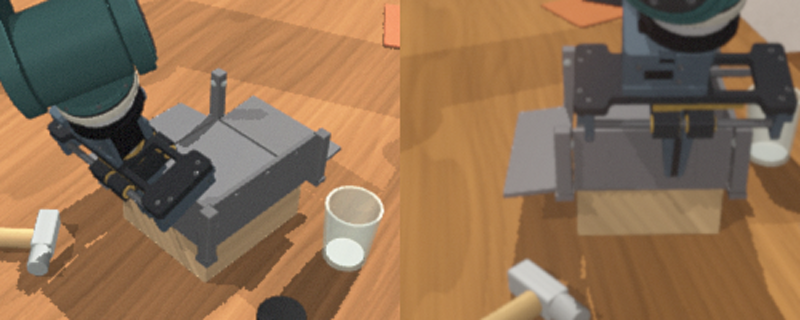

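The right wall is nearly up and resting on its catches, and the hammer and glass haven't moved. I'll press it home.

drive_tool --deltas '[0,0,0,0.002,0,0,1,0,0,0,0.004,0,0,1,0,0,0,0.006,0,0.001,1,0,0,0,0.008,0,0.001,1,0,0,0,0.01,0,0.002,1,0,0,0,0.01,0,0.002,1]'

```text
time: 3.87
ee_pos: [0.6237, -0.1495, 0.1269]
orientation: [[0.192, 0.979, 0.071], [0.925, -0.205, 0.321], [0.329, 0.004, -0.944]]
contact_force: [-27.3, -69.6, 2.5]
grip_width: 0.006
grip_force: 36.2
```

Run:
```python
from plan import *
run('right',[(0,112),(-8,112)],lat=.02)
```

```text
q [-22.7  26.4 108.   24.3  51.8 -27.1] t 3.8667 tcp [ 0.6237 -0.1495  0.1269]
(0, 112) [0.003 0.014 0.003] [ 0.001  -0.0006  0.    ] [ 0.623 -0.148  0.127]
(-8, 112) [0.003 0.014 0.003] [ 0.0086 -0.0006  0.0026] [ 0.625 -0.141  0.127]
```

75 N means it's against the stop. Backing off to check.

drive_tool --deltas '[0,0,0,-0.008,0,0,1,0,0,0,-0.025,0,-0.01,1,0,0,0,-0.03,0,-0.045,1,0,0,0,-0.03,0,-0.08,1,0,0,0,-0.02,0,-0.12,1,0,0,0,-0.02,0,-0.16,1,0,0,0,-0.02,0,-0.16,1]'

```text
time: 4.45
ee_pos: [0.6121, -0.2166, 0.2789]
orientation: [[0.192, 0.978, 0.079], [0.921, -0.208, 0.329], [0.339, 0.01, -0.941]]
contact_force: [0.1, 0.7, 0.7]
grip_width: 0.004
grip_force: 0.0
```

Run:
```python
from plan import *
from workcell import optics
run('left',[(100,270,0),(100,200)],lat=0)
a=[optics.grab_frame(n)["img"][130:330,160:410,::-1] for n in("scene","side")]
cv2.imwrite("pics/r2.png",cv2.resize(np.hstack(a),None,fx=1.6,fy=1.6,interpolation=cv2.INTER_CUBIC))
```

```text
q [-28.7  16.7 102.9  20.8  67.1 -26.1] t 4.45 tcp [ 0.6121 -0.2166  0.2789]
(100, 270, 0) [ 0.01  -0.345  0.001] [ 0.3692 -0.0234  0.1187] [0.67  0.167 0.292]
(100, 200) [ 0.01  -0.694 -0.001] [ 0.3494 -0.0241  0.1932] [0.671 0.174 0.215]
```

View pics/r2.png

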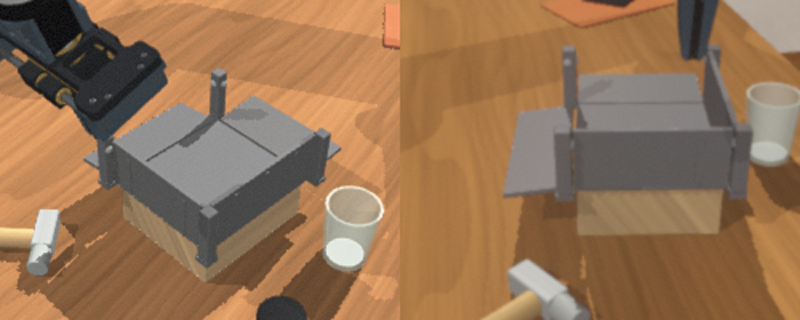

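The right wall is standing upright by itself between its posts, and everything else is unmoved. Now the left wall.

drive_tool --deltas '[0.01,-0.345,0,0.369,-0.023,0.119,1,0.01,-0.345,0,0.369,-0.023,0.119,1,0.01,-0.345,0,0.369,-0.023,0.119,1,0.01,-0.345,0,0.369,-0.023,0.119,1,0.01,-0.345,0,0.369,-0.023,0.119,1,0.01,-0.345,0,0.369,-0.023,0.119,1,0.01,-0.345,0,0.369,-0.023,0.119,1,0.01,-0.345,0,0.369,-0.023,0.119,1,0.01,-0.345,0,0.369,-0.023,0.119,1,0.01,-0.345,0,0.369,-0.023,0.119,1,0.01,-0.345,0,0.369,-0.023,0.119,1,0.01,-0.694,0,0.35,-0.024,0.193,1,0.01,-0.694,0,0.35,-0.024,0.193,1,0.01,-0.694,0,0.35,-0.024,0.193,1,0.01,-0.694,0,0.35,-0.024,0.193,1,0.01,-0.694,0,0.35,-0.024,0.193,1]'

```text
time: 5.88
ee_pos: [0.6671, 0.1772, 0.2071]
orientation: [[0.189, 0.979, -0.081], [0.922, -0.206, -0.329], [-0.338, -0.012, -0.941]]
contact_force: [0.2, -0.2, 0.0]
grip_width: 0.008
grip_force: 0.0
```

Run:
```python
from plan import *
run('left',[(100,200),(95,45),(62,45),(54,63),(40,85),(24,100),(10,110),(5,111),(0,112),(-5,112)])
```

```text
q [ 18.8  27.3  96.2 -17.9  68.4  38.9] t 5.8833 tcp [0.6671 0.1772 0.2071]
(100, 200) [-0.011 -0.004  0.005] [-0.0051  0.0043 -0.0068] [0.671 0.174 0.215]
(95, 45) [-0.011 -0.004  0.005] [0.0427 0.0062 0.1407] [0.67  0.169 0.06 ]
(62, 45) [-0.011 -0.004  0.005] [0.0116 0.0061 0.1519] [0.663 0.137 0.06 ]
(54, 63) [-0.011 -0.004  0.005] [-0.002   0.0059  0.1377] [0.661 0.129 0.078]
(40, 85) [-0.011 -0.004  0.005] [-0.0226  0.0056  0.1217] [0.659 0.115 0.1  ]
(24, 100) [-0.011 -0.004  0.005] [-0.0427  0.0054  0.113 ] [0.655 0.1   0.115]
(10, 110) [-0.011 -0.004  0.005] [-0.0593  0.0053  0.1084] [0.652 0.086 0.125]
(5, 111) [-0.011 -0.004  0.005] [-0.0643  0.0053  0.1091] [0.651 0.081 0.126]
(0, 112) [-0.011 -0.004  0.005] [-0.0694  0.0053  0.1099] [0.65  0.076 0.127]
(-5, 112) [-0.011 -0.004  0.005] [-0.0741  0.0053  0.1116] [0.649 0.071 0.127]
```

drive_tool --deltas '[0,0,0,0,0,0,1,0,0,0,0,0,0,1]'

```text
time: 6.05
ee_pos: [0.668, 0.1762, 0.2098]
orientation: [[0.193, 0.978, -0.078], [0.922, -0.208, -0.328], [-0.337, -0.008, -0.942]]
contact_force: [0.2, 0.6, -0.3]
grip_width: 0.005
grip_force: 0.0
```

Run:
```python
from plan import *
run('left',[(100,200),(95,45),(62,45),(54,63),(40,85),(24,100),(10,110),(5,111)])
```

```text
q [ 18.7  27.1  96.2 -17.9  68.4  38.9] t 6.05 tcp [0.668  0.1762 0.2098]
(100, 200) [-0.008 -0.006  0.002] [-0.0034  0.0033 -0.0045] [0.671 0.174 0.215]
(95, 45) [-0.008 -0.006  0.002] [0.0441 0.0046 0.1431] [0.67  0.169 0.06 ]
(62, 45) [-0.008 -0.006  0.002] [0.013  0.0046 0.1542] [0.663 0.137 0.06 ]
(54, 63) [-0.008 -0.006  0.002] [-0.0006  0.0045  0.14  ] [0.661 0.129 0.078]
(40, 85) [-0.008 -0.006  0.002] [-0.0211  0.0043  0.124 ] [0.659 0.115 0.1  ]
(24, 100) [-0.008 -0.006  0.002] [-0.0413  0.0042  0.1152] [0.655 0.1   0.115]
(10, 110) [-0.008 -0.006  0.002] [-0.0578  0.0041  0.1105] [0.652 0.086 0.125]
(5, 111) [-0.008 -0.006  0.002] [-0.0629  0.0041  0.1113] [0.651 0.081 0.126]
```

drive_tool --deltas '[0,0,0,0.015,0.004,0.05,1,0,0,0,0.03,0.004,0.1,1,0,0,0,0.044,0.004,0.143,1,0,0,0,0.044,0.004,0.143,1,0,0,0,0.029,0.004,0.149,1,0,0,0,0.021,0.004,0.152,1,0,0,0,0.013,0.004,0.154,1,0,0,0,0.006,0.004,0.147,1,0,0,0,-0.001,0.004,0.14,1,0,0,0,-0.008,0.004,0.135,1,0,0,0,-0.015,0.004,0.129,1,0,0,0,-0.021,0.004,0.124,1,0,0,0,-0.031,0.004,0.12,1,0,0,0,-0.041,0.004,0.115,1,0,0,0,-0.05,0.004,0.113,1,0,0,0,-0.058,0.004,0.111,1,0,0,0,-0.063,0.004,0.111,1,0,0,0,-0.063,0.004,0.111,1]'

```text
time: 7.55
ee_pos: [0.6506, 0.0803, 0.1262]
orientation: [[0.192, 0.978, -0.079], [0.921, -0.208, -0.33], [-0.34, -0.009, -0.941]]
contact_force: [0.3, 0.6, 0.5]
grip_width: 0.001
grip_force: 0.3
```

Run:
```python
from plan import *
run('left',[(5,111),(0,112),(-5,112)])
```

```text
q [ 11.6  29.6 102.9 -21.3  58.   36.6] t 7.55 tcp [0.6506 0.0803 0.1262]
(5, 111) [-0.009 -0.003  0.002] [ 0.0007  0.0005 -0.0002] [0.651 0.081 0.126]
(0, 112) [-0.009 -0.003  0.002] [-0.0044  0.0005  0.0005] [0.65  0.076 0.127]
(-5, 112) [-0.009 -0.003  0.002] [-0.0091  0.0005  0.0022] [0.649 0.071 0.127]
```

Contact force is near zero here, so I'll look before pressing.

Run:
```python
from plan import *
from workcell import optics
a=[optics.grab_frame(n)["img"][130:330,160:410,::-1] for n in("scene","side")]
cv2.imwrite("pics/l1.png",cv2.resize(np.hstack(a),None,fx=1.6,fy=1.6,interpolation=cv2.INTER_CUBIC))
```

```text
(no output)
```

View pics/l1.png

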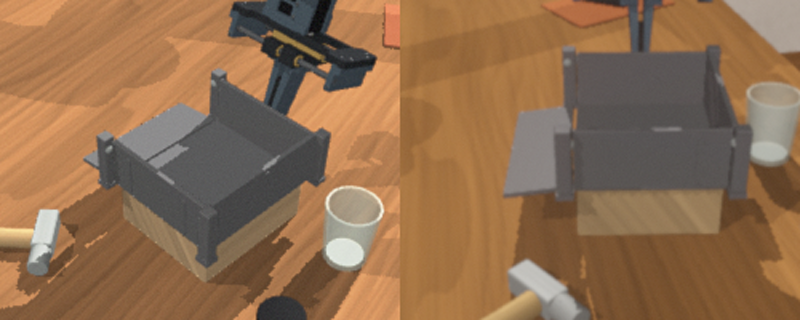

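The left wall stands upright flush with its posts, with the finger behind it. I'll press a few mm more to make sure it clicks, then back off.

drive_tool --deltas '[0,0,0,-0.002,0,0,1,0,0,0,-0.004,0,0,1,0,0,0,-0.006,0,0.001,1,0,0,0,-0.007,0,0.001,1,0,0,0,-0.007,0,0.001,1]'

```text
time: 8.07
ee_pos: [0.6501, 0.0782, 0.1264]
orientation: [[0.192, 0.978, -0.076], [0.923, -0.207, -0.324], [-0.333, -0.008, -0.943]]
contact_force: [4.2, 28.8, -8.2]
grip_width: 0.008
grip_force: 14.5
```

drive_tool --deltas '[0,0,0,0.008,0,0,1,0,0,0,0.025,0,-0.01,1,0,0,0,0.03,0,-0.045,1,0,0,0,0.03,0,-0.08,1,0,0,0,0.03,0,-0.12,1,0,0,0,0.03,0,-0.16,1,0,0,0,0.03,0,-0.16,1,0,0,0,0.03,0,-0.16,1]'

```text
time: 8.73
ee_pos: [0.6687, 0.1562, 0.2697]
orientation: [[0.192, 0.979, -0.075], [0.921, -0.206, -0.33], [-0.338, -0.006, -0.941]]
contact_force: [-0.2, -1.1, -1.4]
grip_width: 0.003
grip_force: 0.0
```

Run:
```python
from plan import *
run('front',[(100,240,0),(100,200)])
```

```text
q [ 17.2  23.   95.4 -17.9  72.7  36.1] t 8.7333 tcp [0.6687 0.1562 0.2697]
(100, 240, 0) [-0.275  0.266 -1.552] [-0.1801 -0.1977  0.0741] [0.435 0.006 0.262]
(100, 200) [-0.538 -0.008 -1.475] [-0.1643 -0.204   0.1182] [0.429 0.008 0.215]
```

drive_tool --deltas '[-0.275,0.266,-1.552,-0.18,-0.198,0.074,1,-0.275,0.266,-1.552,-0.18,-0.198,0.074,1,-0.275,0.266,-1.552,-0.18,-0.198,0.074,1,-0.275,0.266,-1.552,-0.18,-0.198,0.074,1,-0.275,0.266,-1.552,-0.18,-0.198,0.074,1,-0.275,0.266,-1.552,-0.18,-0.198,0.074,1,-0.275,0.266,-1.552,-0.18,-0.198,0.074,1,-0.275,0.266,-1.552,-0.18,-0.198,0.074,1,-0.275,0.266,-1.552,-0.18,-0.198,0.074,1,-0.275,0.266,-1.552,-0.18,-0.198,0.074,1,-0.275,0.266,-1.552,-0.18,-0.198,0.074,1,-0.275,0.266,-1.552,-0.18,-0.198,0.074,1,-0.275,0.266,-1.552,-0.18,-0.198,0.074,1,-0.275,0.266,-1.552,-0.18,-0.198,0.074,1,-0.275,0.266,-1.552,-0.18,-0.198,0.074,1,-0.275,0.266,-1.552,-0.18,-0.198,0.074,1]'

```text
time: 10.07
ee_pos: [0.4333, 0.0058, 0.2601]
orientation: [[-0.977, 0.211, -0.004], [0.211, 0.977, -0.002], [0.004, -0.003, -1.0]]
contact_force: [-1.2, -0.7, 0.9]
grip_width: 0.006
grip_force: 0.0
```

Run:
```python
from plan import *
run('front',[(100,240,0),(88,150,0),(88,150,10),(82,45,10),(82,45,0)])
```

```text
q [-2.300e+00 -5.500e+00  1.281e+02 -1.000e-01  5.770e+01 -8.000e+01] t 10.0667 tcp [0.4333 0.0058 0.2601]
(100, 240, 0) [-0.002 -0.004 -0.004] [-0.0017  0.001  -0.0019] [0.435 0.006 0.262]
(88, 150, 0) [-0.002 -0.004 -0.004] [-0.0141  0.0013  0.0881] [0.447 0.004 0.172]
(88, 150, 10) [-0.003 -0.179 -0.004] [-0.0105  0.0013  0.0912] [0.443 0.005 0.169]
(82, 45, 10) [-0.003 -0.179 -0.004] [-0.0169  0.0016  0.1962] [0.449 0.003 0.064]
(82, 45, 0) [-0.002 -0.004 -0.004] [-0.0205  0.0016  0.193 ] [0.453 0.003 0.067]
```

Run:
```python
from plan import *
run('front',[(90,150,15),(84,45,15)])
```

```text
q [-2.300e+00 -5.500e+00  1.281e+02 -1.000e-01  5.770e+01 -8.000e+01] t 10.0667 tcp [0.4333 0.0058 0.2601]
(90, 150, 15) [-0.003 -0.266 -0.004] [-0.007   0.0013  0.093 ] [0.44  0.005 0.167]
(84, 45, 15) [-0.003 -0.266 -0.004] [-0.0134  0.0016  0.198 ] [0.446 0.004 0.062]
```

drive_tool --deltas '[0,-0.12,0,-0.007,0.001,0.04,1,0,-0.24,0,-0.007,0.001,0.07,1,0,-0.266,0,-0.007,0.001,0.093,1,0,-0.266,0,-0.007,0.001,0.093,1,0,-0.266,0,-0.007,0.001,0.093,1,0,-0.266,0,-0.01,0.001,0.13,1,0,-0.266,0,-0.012,0.001,0.165,1,0,-0.266,0,-0.013,0.001,0.198,1,0,-0.266,0,-0.013,0.001,0.198,1,0,-0.266,0,-0.013,0.001,0.198,1]'

```text
time: 10.9
ee_pos: [0.4507, 0.0055, 0.0782]
orientation: [[-0.949, 0.21, 0.234], [0.202, 0.978, -0.059], [-0.241, -0.009, -0.971]]
contact_force: [0.7, 0.5, 0.3]
grip_width: 0.006
grip_force: 0.0
```

Run:
```python
from plan import *
run('front',[(84,45),(66,45),(58,63),(44,85),(26,101),(10,110),(5,111)],th=15)
```

```text
q [ -0.5  12.2 136.7 -10.7  17.8 -68.6] t 10.9 tcp [0.4507 0.0055 0.0782]
(84, 45) [-0.009 -0.019 -0.001] [ 0.0082 -0.0022  0.0146] [0.446 0.004 0.062]
(66, 45) [-0.009 -0.019 -0.001] [-0.0092 -0.0021  0.0189] [0.463 0.    0.062]
(58, 63) [-0.009 -0.019 -0.001] [-0.0213 -0.0022  0.0034] [ 0.471 -0.001  0.08 ]
(44, 85) [-0.009 -0.019 -0.001] [-0.0402 -0.0024 -0.0146] [ 0.485 -0.004  0.102]
(26, 101) [-0.009 -0.019 -0.001] [-0.0615 -0.0025 -0.0258] [ 0.503 -0.008  0.118]
(10, 110) [-0.009 -0.019 -0.001] [-0.0792 -0.0025 -0.0307] [ 0.518 -0.011  0.127]
(5, 111) [-0.009 -0.019 -0.001] [-0.0843 -0.0025 -0.0305] [ 0.523 -0.012  0.128]
```

Joint 5 is at its lower limit here, so I'll use a smaller tilt of 5° for the front wall.

Run:
```python
from plan import *
run('front',[(84,62),(80,45),(66,45),(62,60),(52,80),(36,96),(20,106),(10,110),(5,111)],th=5)
```

```text
q [ -0.5  12.2 136.7 -10.7  17.8 -68.6] t 10.9 tcp [0.4507 0.0055 0.0782]
(84, 62) [-0.009  0.156 -0.002] [ 0.0001 -0.0023 -0.0045] [0.449 0.004 0.083]
(80, 45) [-0.009  0.156 -0.002] [ 0.0003 -0.0022  0.013 ] [0.453 0.003 0.066]
(66, 45) [-0.009  0.156 -0.002] [-0.0132 -0.0021  0.0164] [ 0.467 -0.     0.066]
(62, 60) [-0.009  0.156 -0.002] [-0.0207 -0.0022  0.0028] [ 0.471 -0.001  0.081]
(52, 80) [-0.009  0.156 -0.002] [-0.0353 -0.0024 -0.0142] [ 0.48  -0.003  0.101]
(36, 96) [-0.009  0.156 -0.002] [-0.0546 -0.0025 -0.0259] [ 0.496 -0.006  0.117]
(20, 106) [-0.009  0.156 -0.002] [-0.0726 -0.0025 -0.0318] [ 0.512 -0.01   0.127]
(10, 110) [-0.009  0.156 -0.002] [-0.0832 -0.0025 -0.0332] [ 0.521 -0.012  0.131]
(5, 111) [-0.009  0.156 -0.002] [-0.0883 -0.0025 -0.033 ] [ 0.526 -0.013  0.132]
```

drive_tool --deltas '[-0.009,0.08,0,0,-0.002,-0.004,1,-0.009,0.156,0,0,-0.002,-0.004,1,-0.009,0.156,0,0,-0.002,0.004,1,-0.009,0.156,0,0,-0.002,0.013,1,-0.009,0.156,0,0,-0.002,0.013,1,-0.009,0.156,0,0,-0.002,0.013,1]'

```text
time: 11.4
ee_pos: [0.4511, 0.003, 0.0643]
orientation: [[-0.974, 0.208, 0.086], [0.207, 0.978, -0.018], [-0.088, 0.0, -0.996]]
contact_force: [-0.4, -0.2, -0.9]
grip_width: 0.006
grip_force: 0.0
```

Run:
```python
from plan import *
run('front',[(80,45),(66,45),(62,60),(52,80),(36,96),(20,106),(10,110),(5,111)],th=5)
```

```text
q [ -2.1  15.9 132.8  -1.9  26.3 -78.4] t 11.4 tcp [0.4511 0.003  0.0643]
(80, 45) [-0.     0.001 -0.001] [-0.0019  0.0001 -0.0011] [0.453 0.003 0.066]
(66, 45) [-0.     0.001 -0.001] [-0.0159  0.0001  0.0001] [ 0.467 -0.     0.066]
(62, 60) [-0.     0.001 -0.001] [-0.0212  0.0001 -0.0144] [ 0.471 -0.001  0.081]
(52, 80) [-0.     0.001 -0.001] [-0.0329  0.0001 -0.0335] [ 0.48  -0.003  0.101]
(36, 96) [-0.     0.001 -0.001] [-0.0502  0.0002 -0.048 ] [ 0.496 -0.006  0.117]
(20, 106) [-0.     0.001 -0.001] [-0.0671  0.0002 -0.0566] [ 0.512 -0.01   0.127]
(10, 110) [-0.     0.001 -0.001] [-0.0774  0.0002 -0.0597] [ 0.521 -0.012  0.131]
(5, 111) [-0.     0.001 -0.001] [-0.0824  0.0002 -0.0602] [ 0.526 -0.013  0.132]
```

drive_tool --deltas '[0,0,0,-0.008,0,0,1,0,0,0,-0.014,0,0,1,0,0,0,-0.015,0,-0.002,1,0,0,0,-0.0165,0,-0.005,1,0,0,0,-0.0175,0,-0.009,1,0,0,0,-0.019,0,-0.014,1,0,0,0,-0.022,0,-0.02,1,0,0,0,-0.027,0,-0.027,1]'

```text
time: 12.07
ee_pos: [0.4656, -0.0006, 0.0901]
orientation: [[-0.976, 0.208, 0.063], [0.208, 0.978, -0.015], [-0.065, -0.002, -0.998]]
contact_force: [-52.7, 31.4, 9.5]
grip_width: 0.005
grip_force: 28.4
```

Run:
```python
from plan import *
from workcell import optics
run('front',[(52,80),(36,96),(20,106),(10,110),(5,111),(0,112)],th=5)
a=[optics.grab_frame(n)["img"][130:330,160:410,::-1] for n in("scene","side")]
cv2.imwrite("pics/f1.png",cv2.resize(np.hstack(a),None,fx=1.6,fy=1.6,interpolation=cv2.INTER_CUBIC))
```

```text
q [ -2.6  14.  130.6  -1.4  31.7 -79.4] t 12.0667 tcp [ 0.4656 -0.0006  0.0901]
(52, 80) [-0.002 -0.022 -0.001] [-0.0156  0.0006 -0.0094] [ 0.48  -0.003  0.101]
(36, 96) [-0.002 -0.022 -0.001] [-0.0326  0.0006 -0.0244] [ 0.496 -0.006  0.117]
(20, 106) [-0.002 -0.022 -0.001] [-0.0493  0.0006 -0.0333] [ 0.512 -0.01   0.127]
(10, 110) [-0.002 -0.022 -0.001] [-0.0595  0.0006 -0.0366] [ 0.521 -0.012  0.131]
(5, 111) [-0.002 -0.022 -0.001] [-0.0646  0.0006 -0.0373] [ 0.526 -0.013  0.132]
(0, 112) [-0.002 -0.022 -0.001] [-0.0696  0.0006 -0.038 ] [ 0.531 -0.014  0.133]
```

View pics/f1.png

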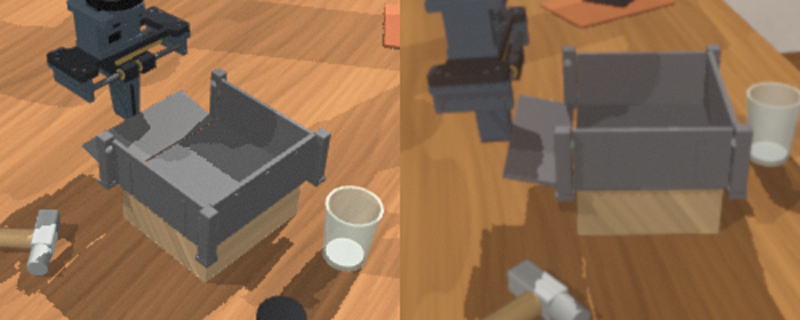

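The side view shows the front flap raised to about 0.2 rad and following the finger up, and nothing else has moved. I'll carry on along the arc with less inward over-travel.

drive_tool --deltas '[0,0,0,0,0,-0.005,1,0,0,0,0,0,-0.01,1,0,0,0,-0.002,0,-0.014,1,0,0,0,-0.004,0,-0.018,1,0,0,0,-0.007,0,-0.023,1,0,0,0,-0.011,0,-0.027,1,0,0,0,-0.016,0,-0.031,1,0,0,0,-0.021,0,-0.035,1,0,0,0,-0.021,0,-0.035,1]'

```text
time: 12.92
ee_pos: [0.4946, -0.0061, 0.1316]
orientation: [[-0.974, 0.208, 0.087], [0.207, 0.978, -0.018], [-0.089, 0.0, -0.996]]
contact_force: [0.2, 1.1, 0.5]
grip_width: 0.004
grip_force: 0.4
```

Run:
```python
from plan import *
from workcell import optics
run('front',[(36,96),(26,106),(20,108),(10,112),(5,113),(0,113)],th=5)
a=[optics.grab_frame(n)["img"][130:330,160:410,::-1] for n in("scene","side")]
cv2.imwrite("pics/f2.png",cv2.resize(np.hstack(a),None,fx=1.6,fy=1.6,interpolation=cv2.INTER_CUBIC))
```

```text
q [ -3.   11.  127.7  -1.3  36.2 -80. ] t 12.9167 tcp [ 0.4946 -0.0061  0.1316]
(36, 96) [ 0.     0.002 -0.001] [-0.0001 -0.      0.0151] [ 0.496 -0.006  0.117]
(26, 106) [ 0.     0.002 -0.001] [-0.011 -0.     0.006] [ 0.506 -0.008  0.127]
(20, 108) [ 0.     0.002 -0.001] [-0.0171 -0.      0.0046] [ 0.512 -0.01   0.129]
(10, 112) [ 0.     0.002 -0.001] [-0.0274 -0.      0.0015] [ 0.521 -0.012  0.133]
(5, 113) [ 0.     0.002 -0.001] [-0.0325  0.      0.0009] [ 0.526 -0.013  0.134]
(0, 113) [ 0.     0.002 -0.001] [-0.0375  0.      0.0014] [ 0.531 -0.014  0.134]
```

View pics/f2.png

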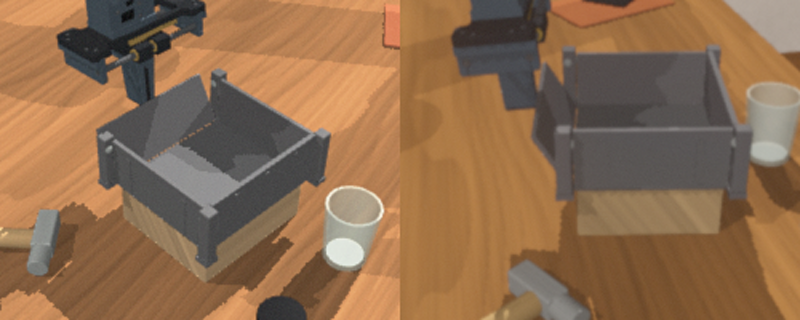

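The front wall is now at about 60° with the fingertip behind it. I'll push it in and press.

drive_tool --deltas '[0,0,0,-0.006,0,0.004,1,0,0,0,-0.012,0,0.006,1,0,0,0,-0.018,0,0.006,1,0,0,0,-0.024,0,0.004,1,0,0,0,-0.029,0,0.003,1,0,0,0,-0.034,0,0.003,1,0,0,0,-0.038,0,0.003,1,0,0,0,-0.038,0,0.003,1]'

```text
time: 13.68
ee_pos: [0.5285, -0.0135, 0.1301]
orientation: [[-0.975, 0.208, 0.079], [0.207, 0.978, -0.017], [-0.081, -0.0, -0.997]]
contact_force: [-19.9, 5.8, 12.6]
grip_width: 0.006
grip_force: 10.4
```

Run:
```python
from plan import *
run('front',[(5,111),(0,112),(-5,112)],th=5)
```

```text
q [ -3.7  14.2 123.8  -1.1  37.5 -80.8] t 13.6833 tcp [ 0.5285 -0.0135  0.1301]
(5, 111) [-0.    -0.006 -0.001] [ 0.0022  0.0002 -0.0016] [ 0.526 -0.013  0.132]
(0, 112) [-0.    -0.006 -0.001] [-0.0029  0.0002 -0.0022] [ 0.531 -0.014  0.133]
(-5, 112) [-0.    -0.006 -0.001] [-0.0079  0.0002 -0.0018] [ 0.536 -0.015  0.133]
```

drive_tool --deltas '[0,0,0,-0.002,0,0,1,0,0,0,-0.004,0,0,1,0,0,0,-0.005,0,0,1,0,0,0,-0.005,0,0,1,0,0,0,-0.005,0,0,1]'

```text
time: 14.1
ee_pos: [0.5293, -0.0137, 0.1299]
orientation: [[-0.976, 0.208, 0.071], [0.207, 0.978, -0.016], [-0.073, -0.001, -0.997]]
contact_force: [-49.4, 14.6, 40.3]
grip_width: 0.008
grip_force: 25.8
```

drive_tool --deltas '[0,0,0,0.01,0,0,1,0,0,0,0.025,0,0,1,0,0,0,0.03,0,-0.02,1,0,0,0,0.03,0,-0.06,1,0,0,0,0.03,0,-0.09,1,0,0,0,0.03,0,-0.09,1,0,0,0,0.03,0,-0.09,1]'

```text
time: 14.68
ee_pos: [0.5003, -0.0072, 0.2206]
orientation: [[-0.974, 0.208, 0.091], [0.207, 0.978, -0.018], [-0.093, 0.001, -0.996]]
contact_force: [-0.8, -0.2, -0.2]
grip_width: 0.005
grip_force: 0.0
```

Run:
```python
from plan import *
from workcell import optics
ims=[]
for n in("scene","side"):
    f=optics.grab_frame(n);x,y=160,130;k=1.6*2
    im=cv2.resize(f["img"][y:y+185,x+20:x+145,::-1],None,fx=k,fy=k,interpolation=cv2.INTER_CUBIC) if 0 else cv2.resize(f["img"][150:290,(225 if n=="scene" else 235):(350 if n=="scene" else 400),::-1],None,fx=2.7,fy=2.7,interpolation=cv2.INTER_CUBIC)
    ims.append(im)
cv2.imwrite("pics/end.png",np.hstack(ims)[:, :800]);print(telemetry.get_state()["contact_force"])
```

```text
[-0.17421887 -0.57245414 -1.08783607]
```

View pics/end.png

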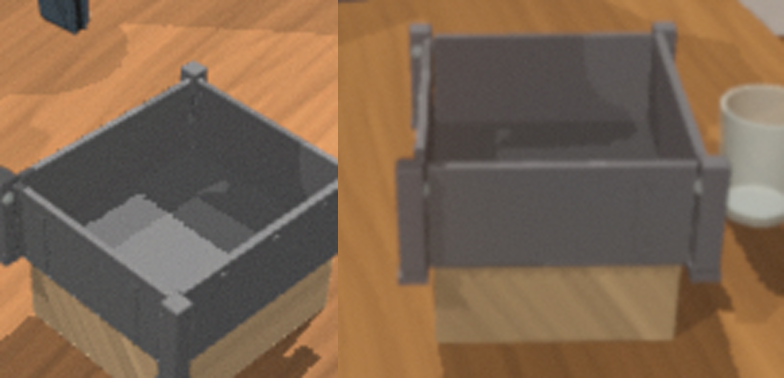

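The picture shows all three walls upright and flush with their posts, and the gripper is clear. Handing in.

```bash
python3 -c "
from workcell import workorder
print(workorder.finish_job())"
```

```text
the job is handed in; nothing more can be done
None
```

I put up the left, right and front walls, front last. The final camera view shows all three upright and flush with their posts, the gripper is clear, and the job is handed in at about 15 s. I never read the joint angles directly, and the hand-in returned no verdict.

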